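Load the circuit-board carrier under the spring clips of the inspection stage

ROBOT

A 6-joint arm with a two-finger parallel gripper is mounted at the origin on the work surface. World frame = base frame: x ahead of the robot, y to its left, z up, the work surface at z = 0. Lengths are in mm, angles in rad, forces in N, time in s.
With the tool pointing down it reaches from about 275 to 975 mm from the base axis. Payload 8.4 kg.
Tool frame: the origin (TCP) lies between the finger pads; the fingertips stand 19 mm ahead of it and the grasp point (between the pads) is the TCP (ctrl.nose_length is the distance from the TCP to the fingertips, in mm); z points along the fingers, y is the line along which they close (so a half turn about z gives the same grasp; the last joint's range is limited). The gripper opens to 92 mm and grips with 3 to 60 N. Pads are 20 mm wide; open, the fingers measure 128 mm over their backs; the gripper's body (75 mm by 189 mm) begins 69 mm behind the grasp point.
Start: joints at [1.34, 0.353, 1.633, -0, 1.155, -0.002], TCP at [141.754, 608.715, 233.583] pointing down, gripper open.
Joint ranges: [-2.63, 2.63], [-0.92, 2.1], [0.06, 2.66], [-1.3, 4.44], [0, 2.69], [-3.02, 3.02]. Speed limits (rad/s): [2.22, 2.22, 2.79, 3.14, 3.14, 3.14].

INTERFACE

Orientations are given as a 3x3 rotation matrix whose columns are the frame's x, y, z axes.
In Python, from cell import ctrl, eyes, sign_off gives the robot as it stands.
- The arm moves only by the tool drive_tool, never from a script. Its argument "deltas" is a list of rows, each a list of 7 numbers: the closure, from 0 (fully open) to 1 (shut), then the shift along the tool's x, y, z in mm, then the turn, a rotation vector about the tool's x, y, z in degrees. A call has 1 to 20 rows; each row is the pose to reach, as a shift and turn from the pose commanded when the call began, along the tool's axes at that moment; what a row does not reach only later rows make up. A row lasts 1/10 s, in which the tool goes at most 50 mm and 8.59 degrees, less where a joint would pass 70% of its speed; a pose out of reach is approached as far as the arm can. A call with a gripper value outside its range is refused whole. The fingers move at their own pace and stop on an object; the grip force is fixed at half the most. Time passes only in rows, so rows that repeat a pose let the fingers close. It gives the time, the measured TCP pose, the force, the opening and the grip force at its end, in the units of the state.
- ctrl.observe(): the state, without advancing time (a new reading comes with each control period).
- eyes.capture(name): name is "scene" or "top" or "wrist"; returns (picture, depth): 400x640x3 uint8, red, green, blue; 400x640 float32, mm along the optical axis (not along the pixel's ray), 0 where there is no reading.
- eyes.camera_info(name): a dict with "fx", "fy", "cx", "cy" (pixels), "position" and "attitude" of the camera in the world; the wrist camera has in their place "tool_from_camera" (4x4, takes a point from camera to tool coordinates, whose origin is the TCP and whose axes are the flange's). Camera axes: x right, y up, looking along -z (the intrinsics and any distortion apply to the point x, -y, -z); pixel columns grow to the right and rows downward; lengths in mm; the calibration is good to about 2 mm. A picture is of the moment at which its call begins: read the wrist's pose just before it. camera_info takes no time and is no camera call.
- sign_off(): hands the job in; it is judged then, once.
The state is a dict: "time_s": time; "joint_pos": joint angles; "joint_velocities": joint speeds; "effort": joint torques, N m; "tcp_pos": TCP position; "tool_rot": TCP orientation; "contact_force": force on the tool from outside, world axes, zero at the start; "ft_torque": the same for the moment, N m; "grip_width": opening from 0.0 (shut) to 1.0 (fully open); "grip_force": force on a finger pad.
Only numpy, scipy, OpenCV 4.12 (cv2) and the standard library are available. Lean on these libraries where they do the work, as an engineer would, in place of code of your own. Each camera call takes 0.05 s, during which the arm holds its last target. There are 200 camera calls.

TASK

Load the blue carrier into the white inspection stage: with the fingertips press its orange thumb pad down hard against the sprung bed, so that it dips below the two spring clips, and while pressing slide it under them until its front edge is fully home against the red stop; then let go, so that the clips hold it. Do not lift the carrier out of its track, do not touch the green circuit board, and leave the bottle, the lens and the red sample mount where they stand.

Things in the scene. Friction and masses are not known exactly. Their poses are not given: they have to be found in the camera images.
- stage: Fixed loading stage: white base 270 x 130 x 12 mm, two black guide rails (inner faces 73 mm apart, tops 36 mm above the table). Origin on the table, on the track's centre line; x = the direction in which the carrier is slid in (rails from x -125 to +100 mm), y = left, z = up. Its place and yaw vary. Nothing on it is taller than 50 mm.
- carrier: Loose blue carrier tray, 130 (x) x 70 (y) x 12 mm, about 0.2 kg, in the track on the sprung bed, axes along those of the stage. Origin at the centre of its underside, 30 mm above the table while the bed is up. Along both long sides runs a 10 mm wide rim, as high as the tray, that goes under a clip. At the start its front edge is 5 to 30 mm short of the clips. Friction on the bed is low (0.25).
- thumb_pad (a point): Centre of the top of the flat orange thumb pad, 42 (x) x 50 (y) mm, at the carrier's rear end: 44 mm behind the carrier's origin, 12 mm above its underside (42 mm above the table while the bed is up). At the pad's front end, 21 mm ahead of this point, a 6 mm thick orange ridge stands 6 mm above the pad: a fingertip on the pad cannot slip forward past it.
- carrier_nose (a point): Middle of the upper front edge of the carrier, 65 mm ahead of its origin, 12 mm above its underside.
- circuit_board: Green circuit board fixed in the carrier ahead of the ridge, 70 x 44 x 2 mm with black chips and gilt contacts, its top 4 mm below the rims; origin at the centre of its underside, 25 mm ahead of the carrier's origin. Fragile: not to be touched.
- bed (a joint): How far the dark grey sprung bed (floor of the track) is pressed down, m: 0 = up, 0.010 = lower limit. It sinks without tilting, at about 7 N plus 1 N per mm, less the carrier's weight. While it is up the carrier's top is 5 mm too high for the clips: press it 6.5 to 9 mm down to pass. Let go with the carrier under the clips, it rises and holds the carrier up against them at about 0.005.
- clip_mouth (a point): Point on the track's centre line level with the entry (stage x 40 mm) and the underside (37 mm above the table) of the two spring clips. They stand on the rails and reach 11.5 mm inward, over the rims; the middle 50 mm is open. Each has a fixed steel bar 15 mm long, 6 mm thick, then a brass leaf-spring tongue sloping down ahead, which drags on the rim with about 2 N.
- stop_face (a point): Point on the track's centre line on the face of the red stop (stage x 90 mm), 37 mm above the table. The carrier is home when its front edge touches this face; then the thumb pad's centre is 109 mm behind this face. The stop is fixed.
- cleaner_bottle: Small amber bottle with white cap, 36 mm across, 85 mm tall; origin at the centre of its underside. Leave alone.
- objective: Steel spare microscope objective lens standing upright, 38 mm across, 56 mm tall; origin at the centre of its underside. Leave alone.
- sample_mount: Red round sample mount, 32 mm across, 22 mm tall; origin at the centre of its underside. Leave alone.
There are look-alikes about, which are no part of the job. Of the things that look like the carrier, the smallest one is meant.

How it is judged (in metres and radians):
On the way, in this order (a step that is already met when the one before it is completed fails the run):
1. the fingers press the carrier down, at least 3.5 mm, in front of the clips (value of joint bed above 0.0035 m and x of carrier_nose in the frame of stage below 0.043 m and contact force between the fingers and carrier above 4 N), for 0.05 s.
2. the fingers slide the pressed-down carrier under the clips (value of joint bed above 0.0035 m and x of carrier_nose in the frame of stage above 0.058 m and contact force between the fingers and carrier above 2 N), for 0.05 s.
At the end, for the whole second after the job is handed in: The carrier's front edge is within 3.5 mm of the red stop, the carrier lies flat (within 0.05 rad) and at rest, held up by the bed (3.5 to 6.5 mm down) against the clips (x of carrier_nose in the frame of stage between 0.0865 and 0.092 m and value of joint bed between 0.0035 and 0.0065 m and angle between the z axis of carrier and the z axis of stage, either way round below 0.05 rad and linear speed of carrier below 0.01 m/s); the robot touches nothing.
It fails at once if the carrier is lifted more than 8 mm off the bed's upper level or tipped by more than 0.15 rad (z of carrier in the frame of stage above 0.038 m or angle between carrier's own z axis and vertical above 0.15 rad).
It fails at once if the circuit board is touched by the robot with more than 1 N (contact force between any of the fingers, the arm and circuit_board above 1 N).
It fails at once if the bottle, lens or sample mount is moved by more than 15 mm (distance of any of cleaner_bottle, objective, sample_mount from where it was at the start of the episode above 0.015 m).
It also fails if it takes over 38 s, if anything falls off the work surface, if the arm or the gripper's body presses on something with over 40 N, if the wrist force passes 120 N, or if a joint passes its speed limit or range.

## Working session

There is one attempt and no reset: what is moved stays moved. The work goes in short steps, Python scripts to look and compute and a tool call to move; the robot and the scene stay as the last step left them, time stands still between calls to the robot, and variables do not carry over. Pictures are saved under pics/ and viewed, at most 10 in all, crops included, and the job is handed in when it is done.

Besides the shell and the picture viewer there is one more tool, called after "Emit:" as name(argument=value, ...) on one line, values as JSON. drive_tool: Moves the arm, as the interface text tells. Its arguments: {"type":"object","properties":{"deltas":{"type":"array"}},"required":["deltas"]}

```bash
mkdir -p pics; ls; cat > h.py <<'E'
import numpy as np, cv2
from cell import ctrl, eyes, sign_off
def save(n,p): cv2.imwrite('pics/'+n,cv2.cvtColor(p,cv2.COLOR_RGB2BGR))
E
python3 - <<'E'
from h import *
for n in("scene","top"):
    p,d=eyes.capture(n); save(n+'0.png',p); np.savez(n+'0.npz',p=p,d=d); print(n,eyes.camera_info(n))
print(eyes.camera_info("wrist")); print(ctrl.observe())
E
```

```text
pics
scene {'fx': 472.50633987238314, 'fy': 472.50633987238314, 'cx': 320.3898554900819, 'cy': 197.05677435907373, 'position': array([1136.04707021, -257.49102105,  797.36010077]), 'attitude': array([[ 0.41129508, -0.70809973,  0.57396091],
       [ 0.91150011,  0.32087941, -0.2573013 ],
       [-0.00197726,  0.62899219,  0.77740911]])}
top {'fx': 449.9017669194149, 'fy': 449.9017669194149, 'cx': 320.17219847547517, 'cy': 206.48844911496332, 'position': array([ 420.84058054,   -9.0565338 , 1177.59055805]), 'attitude': array([[ 2.87368529e-03,  9.88184792e-01, -1.53240201e-01],
       [-9.99820441e-01, -3.10267837e-05, -1.89495280e-02],
       [-1.87303899e-02,  1.53267141e-01,  9.88007265e-01]])}
{'fx': 326.3907243726017, 'fy': 326.3907243726017, 'cx': 320.7416055448988, 'cy': 197.2726698733751, 'tool_from_camera': array([[ 7.29344060e-04,  9.57292617e-01,  2.89119894e-01,
         8.23852085e+01],
       [ 9.99999482e-01, -9.03515530e-04,  4.68957922e-04,
         3.60732199e-01],
       [ 7.10154271e-04,  2.89119402e-01, -9.57292780e-01,
        -1.51837366e+02],
       [ 0.0000000
[... 192 characters left out ...]
+00, -2.37355384e-03]), 'joint_velocities': array([ 0.00240619, -0.00152645, -0.00098967, -0.00064535,  0.00058856,
       -0.00133236]), 'effort': array([-7.55967503e-04, -5.94902265e+01, -3.34934986e+01,  6.98497030e-02,
        1.83435401e-02, -6.55362655e-06]), 'tcp_pos': array([141.66805551, 608.29915879, 232.94996866]), 'tool_rot': array([[-9.73942574e-01,  2.26794644e-01, -2.27464157e-04],
       [ 2.26794751e-01,  9.73941819e-01, -1.21416647e-03],
       [-5.38295956e-05, -1.23411609e-03, -9.99999237e-01]]), 'contact_force': array([ 0.58690888, -0.4489911 , -0.16392261]), 'ft_torque': array([ 0.00501461, -0.02182728,  0.01708127]), 'grip_force': 0.0, 'grip_width': 0.9979087694364607}
```

View pics/top0.png

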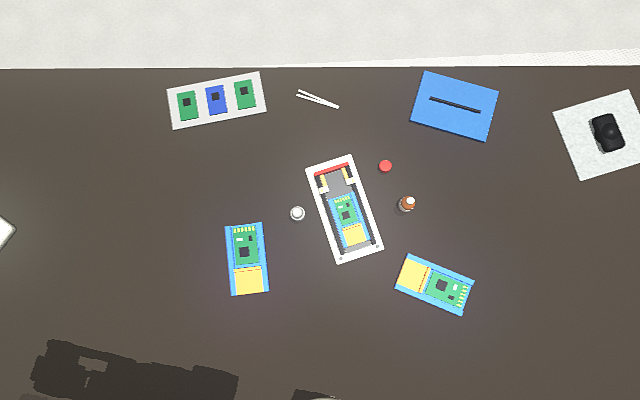

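View pics/scene0.png

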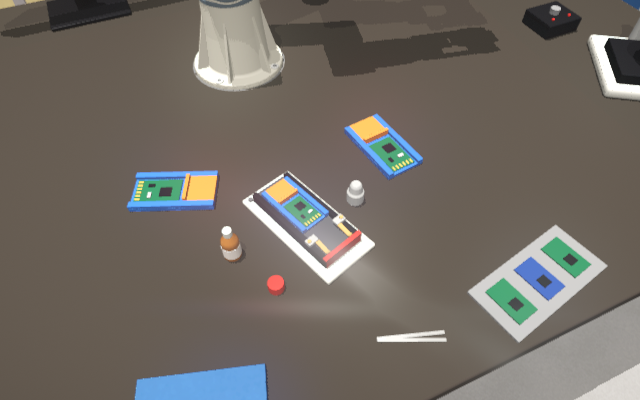

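Top view: lookalikes for the carrier are the tray in the stage at (350,215), loose tray at (247,258) and loose tray at (435,285); the blue box at (455,105) is another. The one in the white stage between the rails is the smallest, so I choose it. The lens is at (297,213), the bottle at (406,204) and the mount at (385,166).

```bash
cat >> h.py <<'E'
def pose(n,s=None):
    c=eyes.camera_info(n)
    if n!='wrist': return c,c['attitude'],c['position']
    T=c['tool_from_camera'];R=s['tool_rot']
    return c,R@T[:3,:3],R@T[:3,3]+s['tcp_pos']
def plane(uv,z,c,R,t):
    uv=np.atleast_2d(np.float64(uv))
    r=np.c_[(uv[:,0]-c['cx'])/c['fx'],-(uv[:,1]-c['cy'])/c['fy'],-np.ones(len(uv))]@R.T
    return t+r*((z-t[2])/r[:,2])[:,None]
def mask(p,lo,hi,box):
    h=cv2.cvtColor(p,cv2.COLOR_RGB2HSV); m=cv2.inRange(h,lo,hi); o=np.zeros_like(m)
    x0,y0,x1,y1=box; o[y0:y1,x0:x1]=m[y0:y1,x0:x1]; return o
def biggest(m):
    return max(cv2.findContours(m,0,1)[0],key=cv2.contourArea)
E
python3 - <<'E'
from h import *
p=np.load('top0.npz')['p'];c,R,t=pose('top')
box=(300,145,390,270)
for n,lo,hi,z in(('orange',(12,100,120),(28,255,255),42),('red',(0,150,100),(8,255,255),45),('blue',(95,100,80),(115,255,255),42),('white',(0,0,200),(180,40,255),12)):
    k=biggest(mask(p,lo,hi,box)); P=plane(k[:,0],z,c,R,t)[:,:2].astype(np.float32)
    r=cv2.minAreaRect(P); print(n,r)
save('crop1.png',cv2.resize(p[145:270,290:420],None,fx=4,fy=4,interpolation=2))
for n,px in(('lens',(297,213)),('bot',(406,204)),('mount',(385,166))): print(n,plane(px,40,c,R,t))
E
```

```text
orange ((498.8363952636719, -65.19733428955078), (0.0, 0.0), 0.0)
red ((697.637451171875, -13.068099975585938), (6.533910751342773, 91.76058197021484), 20.36276626586914)
blue ((565.0983276367188, -59.644020080566406), (130.85986328125, 72.39439392089844), 18.516124725341797)
white ((598.257568359375, -48.05281066894531), (267.878662109375, 130.90582275390625), 18.444087982177734)
lens [[580.4406599   71.95184488  40.        ]]
bot [[ 603.70122614 -206.30718827   40.        ]]
mount [[ 703.32462947 -154.75633927   40.        ]]
```

View pics/crop1.png

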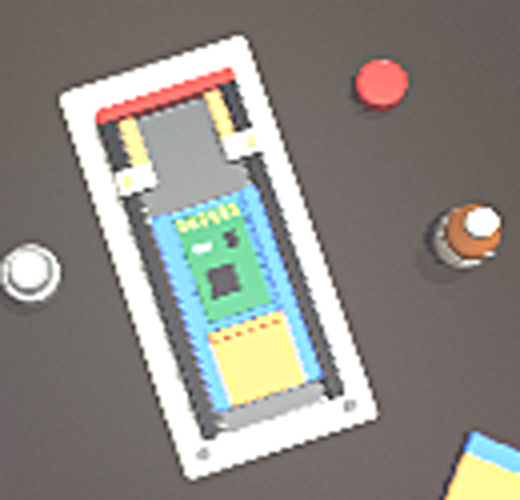

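The close crop confirms it: blue tray between black rails, orange pad at the rear (255,362), clips at (135,180)/(240,140), red stop at the far end. Yaw is about 18.4°. Now I go to hover above the pad.

```bash
cat >> h.py <<'E'
from scipy.spatial.transform import Rotation as Ro
def tgt(yaw): # tool x = minus stage x, pointing down
    a=np.radians(yaw+180); x=np.array([np.cos(a),np.sin(a),0]); z=np.array([0,0,-1.]); return np.c_[x,np.cross(z,x),z]
def delta(pos,yaw):
    s=ctrl.observe();R=s['tool_rot']
    print('shift',(R.T@(np.array(pos)-s['tcp_pos'])).round(1),'turn',np.degrees(Ro.from_matrix(R.T@tgt(yaw)).as_rotvec()).round(2))
E
python3 -c "
from h import *
delta([523,-73.5,190],18.45)"
```

```text
shift [-526.  -577.5   43.7] turn [-7.000e-02 -2.000e-02 -3.156e+01]
```

Emit:
drive_tool(deltas=[[1, -26, -29, 0, 0, 0, -3], [1, -58, -63, 0, 0, 0, -6], [1, -90, -98, 0, 0, 0, -9], [1, -122, -134, 0, 0, 0, -12], [1, -154, -169, 0, 0, 0, -15], [1, -187, -205, 5, 0, 0, -18], [1, -220, -241, 10, 0, 0, -21], [1, -253, -277, 15, 0, 0, -24], [1, -286, -314, 20, 0, 0, -27], [1, -319, -350, 25, 0, 0, -30], [1, -352, -386, 30, 0, 0, -31.5], [1, -385, -422, 35, 0, 0, -31.5], [1, -418, -458, 40, 0, 0, -31.5], [1, -451, -495, 43.5, 0, 0, -31.5], [1, -484, -531, 43.5, 0, 0, -31.5], [1, -510, -560, 43.5, 0, 0, -31.5], [1, -526, -577.5, 43.5, 0, 0, -31.5], [1, -526, -577.5, 43.5, 0, 0, -31.5], [1, -526, -577.5, 43.5, 0, 0, -31.5], [1, -526, -577.5, 43.5, 0, 0, -31.5]])

```text
time_s: 2.1
tcp_pos: [522.2, -72.1, 189.8]
tool_rot: [[-0.949, -0.316, -0.001], [-0.316, 0.949, 0.0], [0.001, 0.001, -1.0]]
contact_force: [-0.7, -0.1, -0.2]
grip_width: 0.004
grip_force: 0.0
```

```bash
python3 - <<'E'
from h import *
s=ctrl.observe(); p,d=eyes.capture('wrist'); save('w1.png',p); np.savez('w1.npz',p=p,d=d,**s)
print(s['time_s'],s['tcp_pos'],s['contact_force'],s['grip_width'],s['joint_pos']); delta([523,-73.5,190],18.45)
E
```

```text
2.1 [522.2386243  -72.11570422 189.82745834] [-0.7435588  -0.07078484 -0.22174556] 0.00395013303860676 [-1.40240581e-01  2.51452324e-01  1.88420085e+00  3.18067352e-04
  1.00699947e+00 -2.03265824e+00]
shift [-0.1 -1.7 -0. ] turn [ 0.03 -0.03 -0.  ]
```

View pics/w1.png

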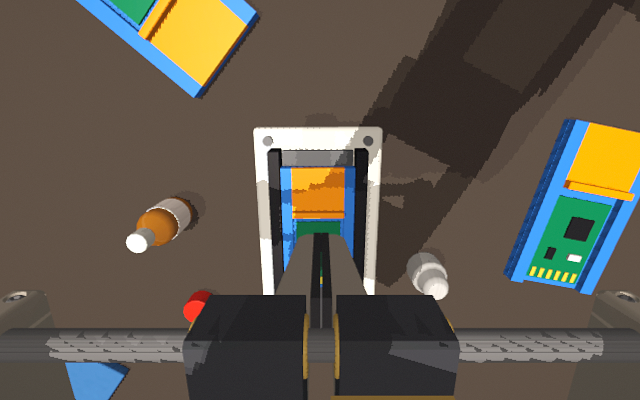

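The wrist view shows the orange pad at columns 291–345, rows 168–218 between the rails, with the base's rear edge at row 128 and the fingers ahead over the board. I'll measure the pad and edges from here.

```bash
python3 - <<'E'
from h import *
z=np.load('w1.npz');p=z['p'];c,R,t=pose('wrist',z)
m=mask(p,(8,150,60),(25,255,255),(270,150,370,225));k=biggest(m)
print(cv2.boundingRect(k))
ex=np.array([.9486,.3165]);ey=np.array([-.3165,.9486])
for r in(170,180,190,200,206,212,216):
    c_=np.flatnonzero(m[r]); a=plane([(c_[0]-.0,r),(c_[-1]+1,r)],42,c,R,t)[:,:2]; print(r,c_[[0,-1]],(a@ex).round(1),(a@ey).round(1))
col=p[165:225,318]; h=cv2.cvtColor(p[160:225,300:336],cv2.COLOR_RGB2HSV)
print([ (160+i,*h[i].mean(0).astype(int)) for i in range(0,65,2)])
print('tcp',z['tcp_pos'][:2]@ex,z['tcp_pos'][:2]@ey)
# base rear edge & sides at z=12
w=mask(p,(0,0,150),(180,45,255),(245,120,390,240))
for r in(150,170,190,210):
    c_=np.flatnonzero(w[r]); print(r,c_[[0,-1]],plane([(c_[0],r),(c_[-1]+1,r)],12,c,R,t)[:,:2]@np.c_[ex,ey])
E
```

```text
(292, 167, 52, 52)
170 [292 343] [454.1 454.1] [-260.1 -211.4]
180 [292 343] [463.7 463.7] [-260.3 -211.2]
190 [292 343] [473.5 473.5] [-260.6 -211. ]
200 [292 343] [483.4 483.4] [-260.8 -210.8]
206 [293 343] [489.5 489.5] [-260.  -210.7]
212 [293 342] [495.6 495.6] [-260.2 -211.5]
216 [293 343] [499.8 499.8] [-260.3 -210.5]
[(160, np.int64(12), np.int64(11), np.int64(131)), (162, np.int64(12), np.int64(10), np.int64(130)), (164, np.int64(14), np.int64(13), np.int64(131)), (166, np.int64(118), np.int64(102), np.int64(116)), (168, np.int64(17), np.int64(225), np.int64(232)), (170, np.int64(20), np.int64(213), np.int64(250)), (172, np.int64(19), np.int64(215), np.int64(247)), (174, np.int64(19), np.int64(216), np.int64(243)), (176, np.int64(18), np.int64(217), np.int64(238)), (178, np.int64(18), np.int64(218), np.int64(236)), (180, np.int64(18), np.int64(219), np.int64(234)), (182, np.int64(18), np.int64(220), np.int64(234)), (184, np.int64(16), np.int64(229), np.int64(211)), (186, np.int64(16), np.int64(231), np.int64(209)), (188, np.int64(16), np.int64(231), np.int64(224)), (190, np.
[... 558 characters left out ...]
np.int64(14), np.int64(232), np.int64(165)), (214, np.int64(16), np.int64(231), np.int64(232)), (216, np.int64(16), np.int64(239), np.int64(228)), (218, np.int64(80), np.int64(110), np.int64(208)), (220, np.int64(106), np.int64(195), np.int64(184)), (222, np.int64(73), np.int64(204), np.int64(96)), (224, np.int64(75), np.int64(201), np.int64(104))]
tcp 472.57093862048777 -233.6974816151442
150 [254 381] [[ 439.82256992 -300.64413091]
 [ 439.81097563 -171.24763115]]
170 [256 380] [[ 460.41646875 -299.79616203]
 [ 460.40787714 -171.16034294]]
190 [257 378] [[ 481.76453405 -299.9649206 ]
 [ 481.75901846 -172.11793424]]
210 [258 377] [[ 503.9088649  -300.13997372]
 [ 503.90648075 -172.04362134]]
```

Pad centre is at along-track 473 and lateral −235.8, the TCP is at 472.6/−233.7, and about 72 mm remain to the stop. I'll descend to just above the pad, 5 mm ahead of its centre.

Emit:
drive_tool(deltas=[[1, -2, -1, 30, 0, 0, 0], [1, -5, -2, 70, 0, 0, 0], [1, -5, -2, 105, 0, 0, 0], [1, -5, -2, 122, 0, 0, 0], [1, -5, -2, 122, 0, 0, 0], [1, -5, -2, 122, 0, 0, 0]])

```text
time_s: 2.75
tcp_pos: [528.4, -72.6, 68.6]
tool_rot: [[-0.949, -0.317, -0.0], [-0.317, 0.949, 0.0], [0.0, 0.0, -1.0]]
contact_force: [-0.3, -0.9, 0.0]
grip_width: 0.001
grip_force: 0.0
```

```bash
python3 - <<'E'
from h import *
s=ctrl.observe(); p,d=eyes.capture('wrist'); save('w2.png',p[130:400,180:460].repeat(2,0).repeat(2,1))
ex=np.array([.9486,.3165]);ey=np.array([-.3165,.9486]);q=s['tcp_pos'][:2];print(q@ex,q@ey,s['tcp_pos'],s['contact_force'])
E
```

```text
478.2797584455614 -236.16215559338437 [528.43399206 -72.64684494  68.55478521] [-0.26411978 -0.93305597  0.01910686]
```

View pics/w2.png

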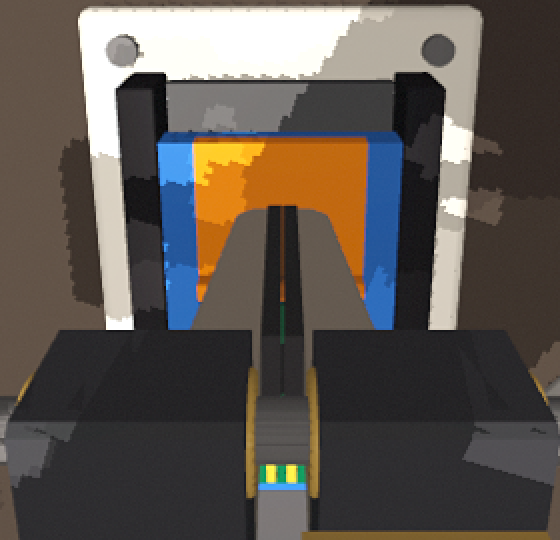

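The crop shows the closed fingertips centred over the pad (tip column 282, pad 193–367), rear of tip at row 207 and ridge near row 275. Now press down in steps.

Emit:
drive_tool(deltas=[[1, 0, 0, 4, 0, 0, 0], [1, 0, 0, 7, 0, 0, 0], [1, 0, 0, 9, 0, 0, 0], [1, 0, 0, 11, 0, 0, 0], [1, 0, 0, 11, 0, 0, 0]])

```text
time_s: 3.3
tcp_pos: [529.1, -73.4, 57.5]
tool_rot: [[-0.949, -0.315, 0.001], [-0.315, 0.949, -0.0], [-0.001, -0.0, -1.0]]
contact_force: [-0.7, 1.0, 7.4]
grip_width: 0.004
grip_force: 3.4
```

Emit:
drive_tool(deltas=[[1, 0, 0, 2, 0, 0, 0], [1, 0, 0, 4, 0, 0, 0], [1, 0, 0, 5, 0, 0, 0], [1, 0, 0, 5, 0, 0, 0]])

```text
time_s: 3.7
tcp_pos: [529.1, -73.4, 52.9]
tool_rot: [[-0.949, -0.315, 0.001], [-0.315, 0.949, -0.0], [-0.001, -0.0, -1.0]]
contact_force: [-0.6, 1.2, 12.2]
grip_width: 0.002
grip_force: 5.7
```

Emit:
drive_tool(deltas=[[1, -3, 0, 0, 0, 0, 0], [1, -6, 0, 0, 0, 0, 0], [1, -9, 0, 0, 0, 0, 0], [1, -12, 0, 0, 0, 0, 0], [1, -15, 0, 0, 0, 0, 0], [1, -18, 0, 0, 0, 0, 0], [1, -21, 0, 0, 0, 0, 0], [1, -24, 0, 0, 0, 0, 0], [1, -27, 0, 0, 0, 0, 0], [1, -30, 0, 0, 0, 0, 0], [1, -30, 0, 0, 0, 0, 0]])

```text
time_s: 4.8
tcp_pos: [557.5, -64.1, 53.0]
tool_rot: [[-0.949, -0.316, 0.001], [-0.316, 0.949, -0.0], [-0.001, -0.001, -1.0]]
contact_force: [-2.5, -0.6, 11.1]
grip_width: 0.002
grip_force: 5.7
```

Emit:
drive_tool(deltas=[[1, -3, 0, 0, 0, 0, 0], [1, -6, 0, 0, 0, 0, 0], [1, -9, 0, 0, 0, 0, 0], [1, -12, 0, 0, 0, 0, 0], [1, -15, 0, 0, 0, 0, 0], [1, -18, 0, 0, 0, 0, 0], [1, -21, 0, 0, 0, 0, 0], [1, -24, 0, 0, 0, 0, 0], [1, -27, 0, 0, 0, 0, 0], [1, -30, 0, 0, 0, 0, 0], [1, -33, 0, 0, 0, 0, 0], [1, -35, 0, 0, 0, 0, 0], [1, -35, 0, 0, 0, 0, 0]])

```text
time_s: 6.1
tcp_pos: [590.6, -53.1, 53.1]
tool_rot: [[-0.949, -0.316, 0.001], [-0.316, 0.949, -0.0], [-0.001, -0.001, -1.0]]
contact_force: [-2.8, -0.0, 11.2]
grip_width: 0.004
grip_force: 5.7
```

```bash
python3 - <<'E'
from h import *
s=ctrl.observe(); p,d=eyes.capture('wrist'); save('w3.png',p[60:400,180:460].repeat(2,0)[:600].repeat(2,1))
q,_=eyes.capture('top'); save('t3.png',cv2.resize(q[145:270,290:420],None,fx=4,fy=4,interpolation=2))
print(s['tcp_pos'],s['contact_force'])
E
```

```text
[590.59154636 -53.06291164  53.09176227] [-2.77467812 -0.04170559 11.20948127]
```

View pics/w3.png

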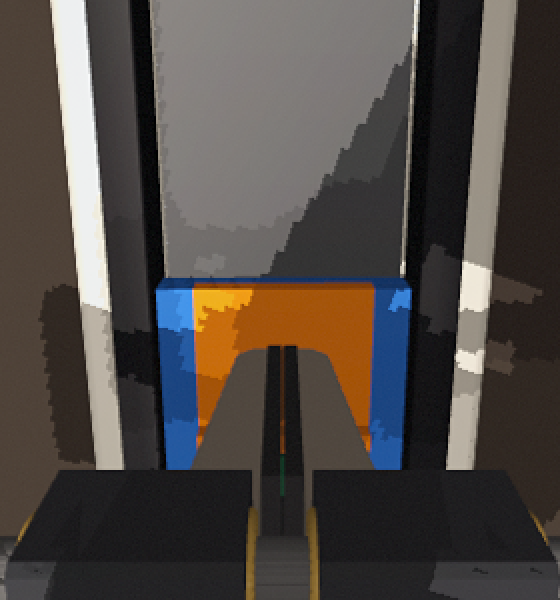

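The wrist view shows the carrier has moved with the tip (rear edge at row 283, tip rear still about 62 px ahead), with no slip. I'll push on gently to the stop.

Emit:
drive_tool(deltas=[[1, -2, 0, 0, 0, 0, 0], [1, -4, 0, 0, 0, 0, 0], [1, -6, 0, 0, 0, 0, 0], [1, -7, 0, 0, 0, 0, 0], [1, -8, 0, 0, 0, 0, 0], [1, -8, 0, 0, 0, 0, 0]])

```text
time_s: 6.8
tcp_pos: [597.1, -50.8, 52.8]
tool_rot: [[-0.949, -0.316, -0.001], [-0.316, 0.949, -0.001], [0.001, -0.0, -1.0]]
contact_force: [-5.6, -2.2, 12.4]
grip_width: 0.006
grip_force: 6.0
```

Emit:
drive_tool(deltas=[[1, -1, 0, 0, 0, 0, 0], [1, -2, 0, 0, 0, 0, 0], [1, -3, 0, 0, 0, 0, 0], [1, -4, 0, 0, 0, 0, 0], [1, -4, 0, 0, 0, 0, 0]])

```text
time_s: 7.3
tcp_pos: [600.8, -49.5, 52.8]
tool_rot: [[-0.949, -0.316, -0.001], [-0.316, 0.949, -0.0], [0.002, -0.0, -1.0]]
contact_force: [-6.5, -2.2, 12.5]
grip_width: 0.003
grip_force: 6.0
```

Emit:
drive_tool(deltas=[[1, -1, 0, 0, 0, 0, 0], [1, -2, 0, 0, 0, 0, 0], [1, -3, 0, 0, 0, 0, 0], [1, -3, 0, 0, 0, 0, 0]])

```text
time_s: 7.7
tcp_pos: [601.2, -49.3, 52.3]
tool_rot: [[-0.949, -0.316, -0.006], [-0.316, 0.949, -0.001], [0.006, 0.001, -1.0]]
contact_force: [-11.7, -7.3, 14.7]
grip_width: 0.007
grip_force: 10.6
```

```bash
python3 - <<'E'
from h import *
s=ctrl.observe(); p,d=eyes.capture('wrist'); c,R,t=pose('wrist',s)
q=mask(p,(8,150,60),(25,255,255),(270,150,370,300));ys=np.flatnonzero(q[:,290:350].sum(1));ex=np.array([.9486,.3165])
print('tcp',s['tcp_pos'][:2]@ex,s['contact_force'],'pad rear row',ys[0],plane((318,ys[0]),34.5,c,R,t)[:,:2]@ex+21)
save('w4.png',p[120:400,180:460].repeat(2,0).repeat(2,1))
q,_=eyes.capture('scene'); save('s4.png',cv2.resize(q[160:290,230:390],None,fx=4,fy=4,interpolation=2))
E
```

```text
tcp 554.7019478284753 [-11.69594665  -7.26196035  14.70492633] pad rear row 192 [541.69535203]
```

View pics/s4.png

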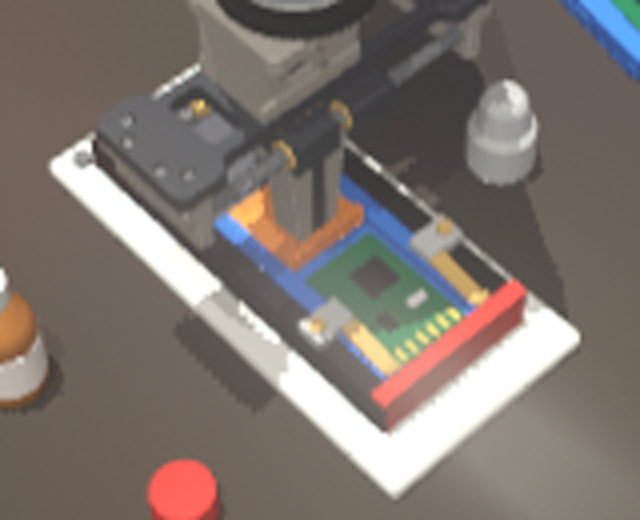

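The scene crop shows the carrier under both clips with its front at the red stop (450,360), and the fingertips against the ridge. One firmer push will confirm it is home.

Emit:
drive_tool(deltas=[[1, -1, 0, 0, 0, 0, 0], [1, -2, 0, 0, 0, 0, 0], [1, -2, 0, 0, 0, 0, 0], [1, -2, 0, 0, 0, 0, 0]])

```text
time_s: 8.2
tcp_pos: [601.4, -49.2, 51.9]
tool_rot: [[-0.949, -0.316, -0.01], [-0.316, 0.949, -0.002], [0.01, 0.001, -1.0]]
contact_force: [-17.3, -9.5, 17.1]
grip_width: 0.004
grip_force: 13.6
```

Emit:
drive_tool(deltas=[[1, 2, 0, 0, 0, 0, 0], [1, 3, 0, 0, 0, 0, 0], [1, 3, 0, -3, 0, 0, 0], [1, 3, 0, -6, 0, 0, 0], [1, 3, 0, -10, 0, 0, 0], [1, 3, 0, -20, 0, 0, 0], [1, 3, 0, -50, 0, 0, 0], [1, 3, 0, -95, 0, 0, 0], [1, 103, 0, -140, 0, 0, 0], [1, 103, 0, -140, 0, 0, 0], [1, 103, 0, -140, 0, 0, 0], [1, 103, 0, -140, 0, 0, 0]])

```text
time_s: 9.4
tcp_pos: [508.9, -80.4, 194.0]
tool_rot: [[-0.949, -0.314, 0.004], [-0.314, 0.949, -0.0], [-0.004, -0.002, -1.0]]
contact_force: [-0.1, -0.3, -0.3]
grip_width: 0.006
grip_force: 0.0
```

```bash
python3 - <<'E'
from h import *
s=ctrl.observe(); p,d=eyes.capture('scene'); c,R,t=pose('scene')
print(s['tcp_pos'],s['contact_force']); save('s5.png',cv2.resize(p[160:290,230:390],None,fx=4,fy=4,interpolation=2))
p,d=eyes.capture('wrist');c,R,t=pose('wrist',s);np.savez('w5.npz',p=p,d=d,**s); save('w5.png',p)
E
```

```text
[508.85358529 -80.41087061 193.9976975 ] [-0.07000012 -0.29962406 -0.28275314]
```

View pics/s5.png

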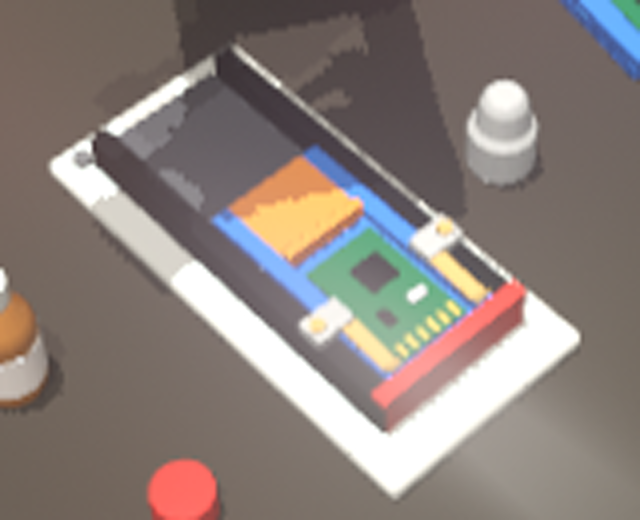

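View pics/w5.png

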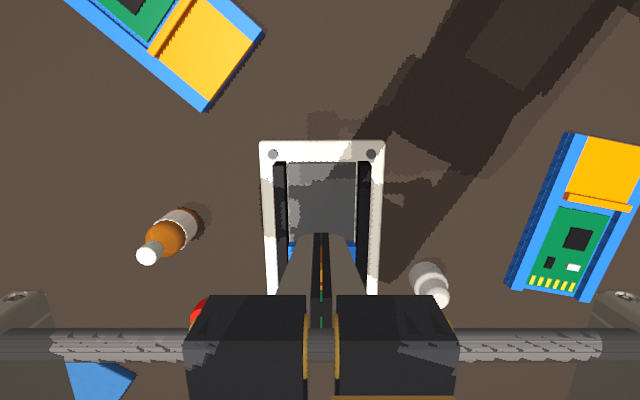

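The scene crop shows the carrier released: under both clips, its ridge end unchanged at (362,205) compared with the pressed picture, and its front at the stop. The wrist view shows the bottle, lens and mount still standing and the robot clear.

```bash
python3 -c "
from h import *
print(sign_off())"
```

```text
the job is handed in; nothing more can be done
None
```

The blue carrier is in the stage, slid under both clips and pushed against the red stop. I let go, it stayed put in the last pictures, and I handed the job in at about 9.5 s; no verdict was returned.

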